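# Turn the sample carousel to the check point

## Task

Spin the sample carousel by pushing its rim (the blue fins) with the fingertips until the tub with the red lid stands squarely at the front, lined up with the yellow arrow on the foot, and leave it at rest there. Do not touch or lift any of the tubs: they must stay seated in their wells, and the other things on the bench must stay where they are.

Things in the scene. Friction and masses are not known exactly. Their poses are not given: they have to be found in the camera images.
- tray_centre (a point): On the turning axis of the carousel tray, on its top face, 30 mm above the bench; turns with it, z up. The tray is a white disc 230 mm across, 12 mm thick (18 to 30 mm above the bench) with a steel hub 28 mm across, 30 mm tall, and four wells (grey collars 76 mm across, 8 mm tall) centred 70 mm from the axis along the +x, +y, -x and -y axes of this frame.
- fin (a point): Middle of the outer end of one of six alike blue upright radial fins on the tray's rim, 60 degrees apart, pushed to turn the tray. This point is 155 mm from the axis, 38 mm above the bench, on the tray's +x axis. A fin is 12 mm thick, runs from the disc's edge (115 mm) to 155 mm from the axis and spans 20 to 56 mm above the bench; between the fins is free space down to the bench.
- tray (a joint): Angle of the carousel tray, rad, growing anticlockwise seen from above; 0 at the start, no end stops, turns either way. Plain bearing: about 0.12 N m of friction (about 1 N at the fins) and light damping; the tray stays where it is left.
- front_mark (a point): The front place, fixed: a point 70 mm from the tray's axis towards the yellow arrow, where the red-lidded tub's centre must come; 30 mm above the bench.
- arrow (a point): Tip of the yellow arrow, fixed, 160 mm from the tray's axis, 10 mm above the bench, pointing at the axis. It lies on a black tongue 60 mm wide, 8 mm high, that leads from under the tray out to 230 mm from the axis; the fins pass over it.
- tub_red: Round lidded sample tub, off-white body and red lid, 66 mm across the lid, 45 mm tall, 160 g nominal, loose, standing in one of the tray's four wells (which one varies). Origin at the centre of its underside, 30 mm above the bench. The tub to bring to the front.
- tub_cream: Round lidded sample tub, off-white body and cream lid, 66 mm across the lid, 45 mm tall, 160 g nominal, loose, standing in one of the tray's four wells (which one varies). Origin at the centre of its underside, 30 mm above the bench.
- tub_green: Round lidded sample tub, off-white body and green lid, 66 mm across the lid, 45 mm tall, 160 g nominal, loose, standing in one of the tray's four wells (which one varies). Origin at the centre of its underside, 30 mm above the bench.
- tub_black: Round lidded sample tub, off-white body and black lid, 66 mm across the lid, 45 mm tall, 160 g nominal, loose, standing in one of the tray's four wells (which one varies). Origin at the centre of its underside, 30 mm above the bench.
- spray: Bystander: standing pale-blue spray bottle with a white head, 54 mm across, 140 mm tall. Origin at the centre of its underside.
- meal_tray: Bystander: empty pale meal tray with three compartments, 150 x 200 x 40 mm. Origin at the centre of its underside.
- loose_lid: Bystander: cream screw lid lying flat, 90 mm across, 14 mm thick. Origin at the centre of its underside.

How it is judged (in metres and radians):
At the end, for the whole second after the job is handed in: The centre of the red-lidded tub is within 13 mm (about 10 degrees of tray angle) of the front mark, the tray is at rest (under 0.02 rad/s), all four tubs stand upright in their wells, and the bystanders are within 20 mm of where they were (horizontal distance between tub_red and front_mark below 0.013 m and velocity of joint tray between -0.02 and 0.02 rad/s and height (world z) of tub_red between 0.025 and 0.035 m and angle between each of tub_red, tub_cream, tub_green, tub_black's own z axis and vertical below 0.1 rad and horizontal distance between tub_red and tray_centre between 0.063 and 0.077 m and height (world z) of tub_cream between 0.025 and 0.035 m and horizontal distance between tub_cream and tray_centre between 0.063 and 0.077 m and height (world z) of tub_green between 0.025 and 0.035 m and horizontal distance between tub_green and tray_centre between 0.063 and 0.077 m and height (world z) of tub_black between 0.025 and 0.035 m and horizontal distance between tub_black and tray_centre between 0.063 and 0.077 m and distance of each of spray, meal_tray, loose_lid from where it was at the start of the episode below 0.02 m); the robot touches nothing.
It fails at once if the robot touches a tub (more than 0.5 N) (contact force between any of the fingers, the arm and tub_red above 0.5 N or contact force between any of the fingers, the arm and tub_cream above 0.5 N or contact force between any of the fingers, the arm and tub_green above 0.5 N or contact force between any of the fingers, the arm and tub_black above 0.5 N).
It fails at once if a tub is lifted more than 8 mm, tipped or pushed out of its well (height (world z) of any of tub_red, tub_cream, tub_green, tub_black above 0.038 m or angle between any of tub_red, tub_cream, tub_green, tub_black's own z axis and vertical above 0.2 rad or horizontal distance between any of tub_red, tub_cream, tub_green, tub_black and tray_centre above 0.08 m or horizontal distance between any of tub_red, tub_cream, tub_green, tub_black and tray_centre below 0.06 m).
It fails at once if the spray bottle, meal tray or loose lid is moved by more than 20 mm (distance of any of spray, meal_tray, loose_lid from where it was at the start of the episode above 0.02 m).
It also fails if it takes over 48 s, if anything falls off the work surface, if the arm or the gripper's body presses on something with over 40 N, if the wrist force passes 120 N, or if a joint passes its speed limit or range.

## Robot

A 6-joint arm with a two-finger parallel gripper is mounted at the origin on the work surface. World frame = base frame: x ahead of the robot, y to its left, z up, the work surface at z = 0. Lengths are in mm, angles in degrees, forces in N, time in s.
With the tool pointing down it reaches from about 325 to 775 mm from the base axis. Payload 5.5 kg.
Tool frame: the origin (TCP) lies at the very end of the fingers, on their centre line; the grasp point (between the pads) lies 19 mm behind it; z points along the fingers, y is the direction in which the jaws open and shut (so a half turn about z gives the same grasp; the last joint's range is limited). The gripper opens to 88 mm and grips with 3 to 60 N. Pads are 20 mm wide; open, the fingers measure 115 mm over their backs; the gripper's body (75 mm by 178 mm) begins 61 mm behind the grasp point.
Start: joints at [-78.765, 5.22, 70.514, -0, 104.267, -3.249], TCP at [150.068, -580.944, 222.631] pointing down, gripper open.
Joint ranges: [-164.24, 164.24], [-49.07, 125.15], [9.68, 141.18], [-86.29, 266.29], [3.28, 154.24], [-151.56, 151.56]. Speed limits (degrees/s): [147.25, 147.25, 172.46, 180, 180, 180].

## Interface

Orientations are given as a 3x3 rotation matrix whose columns are the frame's x, y, z axes.
In Python, from workcell import env gives the robot as it stands.
- The arm moves only by the tool arm_command, never from a script. Its argument "rows" is one flat list of numbers, 7 for each row, row after row: the closure, from -1 (fully open) to 1 (shut), so that 0 is half open, then the shift along the tool's x, y, z in cm, then the turn, a rotation vector about the tool's x, y, z in degrees. A call has 1 to 12 rows; each row is the pose to reach, as a shift and turn from the pose measured when the call began, along the tool's axes at that moment; what a row does not reach only later rows make up. A row lasts 1/8 s, in which the tool goes at most 62.5 mm and 10.7 degrees, less where a joint would pass 70% of its speed; a pose out of reach is approached as far as the arm can. A call with a gripper value outside its range is refused whole. The fingers move at their own pace and stop on an object; the grip force is fixed at half the most. Time passes only in rows, so rows that repeat a pose let the fingers close. It gives the time, the measured TCP pose, the force and the opening at its end, in the units of the state.
- env.observe(): the state, without advancing time (a new reading comes with each control period).
- env.camera(name): name is "scene" or "side" or "wrist"; returns the picture (420x560x3 uint8, red, green, blue); there is no depth.
- env.camera_params(name): a dict with "intrinsics" (3x3 intrinsics, pixels), "rvec" (rotation vector, rad) and "tvec" (3), from world to camera coordinates, as OpenCV has them. Camera axes: x right, y down, z forward; pixel columns grow to the right and rows downward; lengths in mm; the calibration is good to about 2 mm. A picture is of the moment at which its call begins: read the wrist's pose just before it. camera_params takes no time and is no camera call; for the wrist camera it gives the pose at the moment of the call.
- env.job_done(): hands the job in, once; it reports no verdict.
The state is a dict: "time": time; "q": joint angles; "joint_velocities": joint speeds; "joint_torque": joint torques, N m; "position": TCP position; "orientation": TCP orientation; "wrist_force": force on the tool from outside, world axes, zero at the start; "torque": the same for the moment, N m; "grip_width": opening from 0.0 (shut) to 1.0 (fully open).
Only numpy, scipy, OpenCV 4.12 (cv2) and the standard library are available. Lean on these libraries where they do the work, as an engineer would, in place of code of your own. Each camera call takes 0.05 s, during which the arm holds its last target.

## Working session

There is one attempt and no reset: what is moved stays moved. The work goes in short steps, Python scripts to look and compute and a tool call to move; the robot and the scene stay as the last step left them, time stands still between calls to the robot, and variables do not carry over. Pictures are saved under pics/ and viewed, and the job is handed in when it is done.

Besides the shell and the picture viewer there is one more tool, called after "Call:" in YAML: its name, and indented under it one key for each argument. arm_command: Moves the arm, as the interface text tells. Its arguments: {"type":"object","properties":{"rows":{"type":"array"}},"required":["rows"]}

```bash
mkdir -p pics; ls; python3 - <<'E'
from workcell import env
import cv2
for n in ("scene","side","wrist"):
    im=env.camera(n); cv2.imwrite(f"pics/{n}0.png",im[:,:,::-1])
    p=env.camera_params(n); print(n,p)
s=env.observe(); print(s)
E
```

```text
pics
scene {'intrinsics': array([[391.50115517,   0.        , 280.45328514],
       [  0.        , 391.50115517, 211.08152089],
       [  0.        ,   0.        ,   1.        ]]), 'rvec': array([ 1.53082904,  2.10320066, -0.78790781]), 'tvec': array([ 165.74480797, -344.17448515, 1366.27728008])}
side {'intrinsics': array([[416.92776119,   0.        , 285.88064302],
       [  0.        , 416.92776119, 205.00780721],
       [  0.        ,   0.        ,   1.        ]]), 'rvec': array([ 0.0775882 , -2.66133365,  1.56628849]), 'tvec': array([ 553.08470859,   82.82531095, 1023.24638085])}
wrist {'intrinsics': array([[312.07056236,   0.        , 280.58576515],
       [  0.        , 312.07056236, 210.54509552],
       [  0.        ,   0.        ,   1.        ]]), 'rvec': array([-2.28898189,  1.77005639,  0.26841407]), 'tvec': array([-599.61875676,  -35.74740664,  392.01034602])}
{'time': 0.15, 'q': array([-7.87654316e+01,  5.25357568e+00,  7.05661282e+01,  6.04974542e-04,
        1.04267479e+02, -3.24889512e+00]), 'joint_velocities': array([ 0.1086539 , -0.1368223 , -0.17601366, -0.0068288 , -0.00220247,
        0.09331807]), 'joint_torque': array([ 1.04588231e-03, -4.47047603e+01, -4.06906092e+01,  6.97909319e-02,
        2.74695642e-02, -1.07704529e-04]), 'position': array([ 150.01494201, -580.70615465,  221.76173769]), 'orientation': array([[ 9.68219229e-01,  2.50102866e-01, -2.86416684e-04],
       [ 2.50103011e-01, -9.68218080e-01,  1.49446783e-03],
       [ 9.64568759e-05, -1.51860617e-03, -9.99998842e-01]]), 'wrist_force': array([-0.43878374,  0.29687148,  1.21026106]), 'torque': array([-0.01401423,  0.03614216,  0.00440953]), 'grip_width': 0.9967459661845481}
```

View pics/scene0.png

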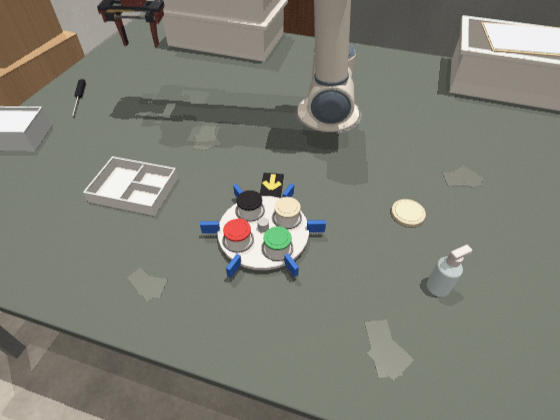

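View pics/side0.png

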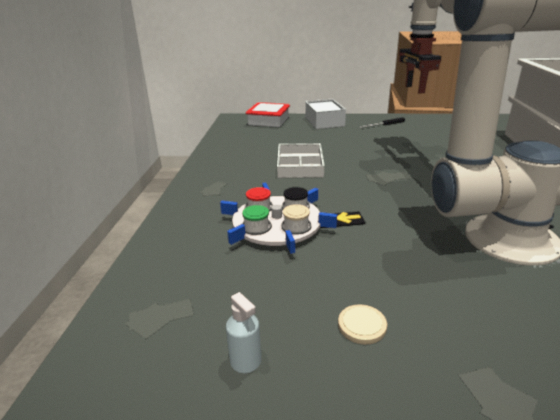

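View pics/wrist0.png

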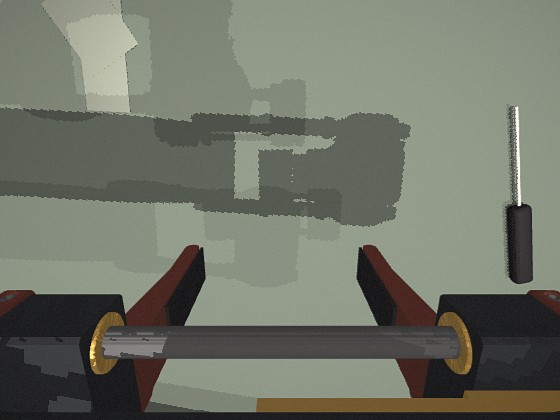

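The scene view shows the carousel with its hub near (263,225). The red lid is at about (237,230), black (250,200), cream (287,208) and green (277,238), and the arrow at (272,184) is on the robot's side. Next I'll measure these positions.

```bash
cat > h.py <<'E'
from workcell import env
import cv2, numpy as np
def ray(n,uv,z,p=None):
    p=p or env.camera_params(n); R=cv2.Rodrigues(p["rvec"])[0]; t=p["tvec"]
    d=R.T@np.linalg.inv(p["intrinsics"])@np.array([uv[0],uv[1],1.]); c=-R.T@t
    return c+d*(z-c[2])/d[2]
def blobs(im,col,roi,amin):
    hsv=cv2.cvtColor(im,cv2.COLOR_RGB2HSV)
    lo,hi={"red":((0,150,100),(6,255,255)),"green":((50,120,80),(75,255,255)),"blue":((105,150,60),(125,255,255)),"yellow":((22,180,120),(34,255,255))}[col]
    m=cv2.inRange(hsv,lo,hi); k=np.zeros_like(m); x0,y0,x1,y1=roi; k[y0:y1,x0:x1]=m[y0:y1,x0:x1]
    cs=cv2.findContours(k,cv2.RETR_EXTERNAL,cv2.CHAIN_APPROX_NONE)[0]
    return [c[:,0] for c in cs if cv2.contourArea(c)>=amin]
ROI={"scene":(180,160,350,290),"side":(210,170,380,260)}
def look(n,tag):
    im=env.camera(n); cv2.imwrite(f"pics/{n}{tag}.png",im[:,:,::-1]); return im
E
python3 - <<'E'
from h import *
for n in("scene","side"):
    im=look(n,1)
    for col,z in(("red",72),("green",72),("blue",45),("yellow",10)):
        for c in blobs(im,col,ROI[n],15):
            M=cv2.moments(c); u=(M["m10"]/M["m00"],M["m01"]/M["m00"])
            print(n,col,np.round(u),len(c),np.round(ray(n,u,z)))
            if col=="yellow":
                P=np.array([ray(n,q,10)[:2] for q in c]); print("  yellow x range",P[P[:,0].argmax()],P[P[:,0].argmin()])
for uv in((263,218),): print("hub",ray("scene",uv,60))
E
python3 -c "
import cv2
a=cv2.imread('pics/scene1.png')[160:290,180:350];b=cv2.imread('pics/side1.png')[170:260,210:380]
cv2.imwrite('pics/z1.png',cv2.vconcat([cv2.resize(a,None,fx=3.5,fy=3.5)[:300*2][:455],]))
cv2.imwrite('pics/z2.png',cv2.resize(b,None,fx=4,fy=4))"
```

```text
scene red [237. 230.] 69 [636. -80.  72.]
scene blue [233. 266.] 46 [717. -58.  45.]
scene blue [291. 265.] 49 [674.  67.  45.]
scene blue [209. 227.] 49 [ 630. -158.   45.]
scene blue [316. 226.] 50 [545.  92.  45.]
scene blue [237. 190.] 24 [ 490. -140.   45.]
scene blue [289. 190.] 34 [448.  -6.  45.]
side red [257. 194.] 55 [634. -81.  72.]
side green [255. 212.] 58 [627.  18.  72.]
side blue [290. 242.] 48 [537. 102.  45.]
side blue [236. 234.] 51 [666.  73.  45.]
side blue [328. 220.] 55 [450.   1.  45.]
side blue [228. 207.] 47 [710. -54.  45.]
side blue [313. 195.] 34 [ 489. -132.   45.]
hub [573.21961606 -35.95915093  60.        ]
```

View pics/z1.png

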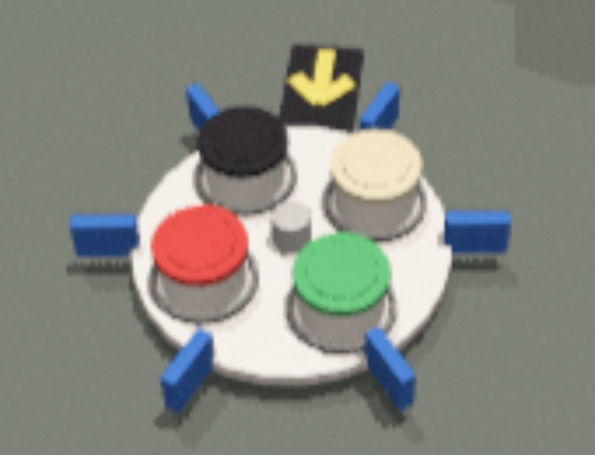

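The zoom shows the arrow pointing at the hub with its tip near (272,190), and the red tub on the far right side as seen from the robot. I still need the arrow's bearing and the axis.

```bash
python3 - <<'E'
from h import *
for n,r in(("scene",(255,165,290,200)),("side",(330,205,375,230))):
    im=cv2.imread(f"pics/{n}1.png")[:,:,::-1].copy()
    hsv=cv2.cvtColor(im,cv2.COLOR_RGB2HSV); x0,y0,x1,y1=r
    m=cv2.inRange(hsv,(18,110,110),(38,255,255)); k=m[y0:y1,x0:x1]
    P=np.argwhere(k)[:,::-1]+[x0,y0]; W=np.array([ray(n,q,10)[:2] for q in P])
    print(n,len(P),W.mean(0),"tip",W[W[:,0].argmax()],"tail",W[W[:,0]<W[:,0].min()+8].mean(0))
    # black tongue
    # disc: white mask ellipse at z=30
    # hub top
    C=np.array([582,-31])
    for c in blobs(im,"blue",ROI[n],15):
        Q=np.array([ray(n,q,45)[:2] for q in c]); m_=Q.mean(0)-C; print("  fin ang",np.degrees(np.arctan2(m_[1],m_[0])).round(1),np.hypot(*m_).round(1))
    for c in blobs(im,"red",ROI[n],15):
        (cx,cy),*_=cv2.fitEllipse(c); print("  red",ray(n,(cx,cy),74))
for uv in((263,220.5),): print("hubtop scene",ray("scene",uv,60))
im=cv2.imread("pics/side1.png")
cv2.imwrite('pics/z2.png',cv2.resize(im[170:260,210:380],None,fx=4,fy=4))
E
```

```text
scene 169 [400.76742679 -72.61482053] tip [428.19032878 -73.72204485] tail [367.57268255 -79.13819199]
  fin ang -11.3 136.7
  fin ang 46.8 133.7
  fin ang -69.6 135.7
  fin ang 106.9 129.2
  fin ang -130.0 143.5
  fin ang 169.8 134.6
  red [637.80068218 -78.80459867  74.        ]
side 155 [396.78967895 -73.78887481] tip [423.17619796 -61.99437252] tail [365.7401736  -81.47969886]
  fin ang 108.9 138.2
  fin ang 50.6 133.0
  fin ang 167.1 136.0
  fin ang -11.2 131.1
  fin ang -132.5 138.5
  red [633.60750639 -76.96162337  74.        ]
hubtop scene [580.81460149 -33.27573757  60.        ]
```

View pics/z2.png

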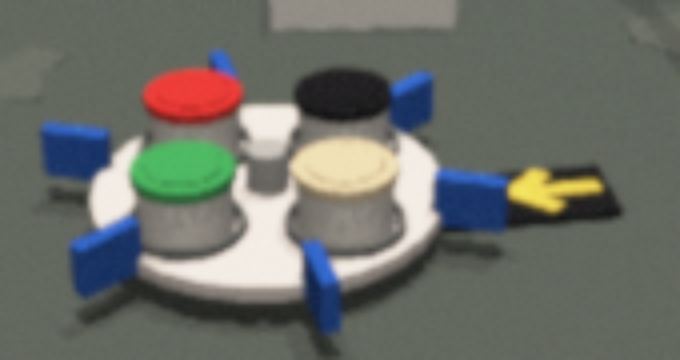

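The measurements agree with each other:
- **Axis:** about (581,-32).
- **Arrow bearing:** -167.3° from the axis, with the tip found near (425,-67), as expected.
- **Red tub:** about -41°, at r≈71 mm.
- **Fins:** at 49° plus multiples of 60°.

The tray needs about -126.5°, clockwise. I'll push the fin at -131° along the near side, from the -105° gap.

```bash
cat >> h.py <<'E'
C=np.array([581.,-32.])
def arc(a,r=140,z=30): a=np.radians(a); return np.array([C[0]+r*np.cos(a),C[1]+r*np.sin(a),z])
def rel(ps):
    s=env.observe(); print("t",s["time"],s["position"].round(1),"grip",s["grip_width"].round(2),"F",s["wrist_force"].round(1))
    for p in ps: print(np.round(s["orientation"].T@(np.array(p)-s["position"])/10,1))
E
python3 - <<'E'
from h import *
rel([arc(-105,142,200),arc(-105,142,120)])
print(ray("scene",(133,185),20),ray("scene",(409,212),14),ray("scene",(442,290),0))
E
```

```text
Traceback (most recent call last):
  File "h.py", line 19, in rel
    s=env.observe(); print("t",s["time"],s["position"].round(1),"grip",s["grip_width"].round(2),"F",s["wrist_force"].round(1))
                                                                       ^^^^^^^^^^^^^^^^^^^^^
AttributeError: 'float' object has no attribute 'round'
```

```bash
sed -i 's/s\["grip_width"\].round(2)/round(s["grip_width"],2)/' h.py
python3 - <<'E'
from h import *
rel([arc(-105,142,200),arc(-105,142,120)])
print(ray("scene",(133,185),20),ray("scene",(409,212),14),ray("scene",(442,290),0))
E
```

```text
t 0.25 [ 150.  -580.8  222.1] grip 1.0 F [-0.5  0.7 -0.4]
[ 48.5 -30.    2.2]
[ 48.5 -30.   10.2]
[ 540.11051988 -434.81586368   20.        ] [396.3124126  312.96890155  14.        ] [603.29145464 411.45842658   0.        ]
```

Call:
arm_command:
  rows: [1,4,-2.5,0,0,0,0,1,8.5,-5.5,0,0,0,0,1,13,-8,0,0,0,0,1,17.5,-11,0,0,0,0,1,22,-13.5,0,0,0,0,1,26.5,-16.5,0,0,0,0,1,31,-19,0,0,0,0,1,35.5,-22,0,0,0,0,1,40,-25,0,0,0,0,1,44.5,-27.5,2,0,0,0,1,48.5,-30,6,0,0,0,1,48.5,-30,10,0,0,0]

```text
time: 1.75
position: [546.2, -166.2, 121.0]
orientation: [[0.967, 0.254, 0.0], [0.254, -0.967, 0.002], [0.001, -0.001, -1.0]]
wrist_force: [-0.9, -0.8, -0.9]
grip_width: 0.002
```

```bash
python3 - <<'E'
from h import *
look("scene",2); look("wrist",2)
rel([arc(-105,142,30)])
E
```

```text
t 1.85 [ 542.3 -167.1  116.4] grip 0.01 F [-0.7 -0.3  0.1]
[0.2 0.3 8.6]
```

View pics/scene2.png

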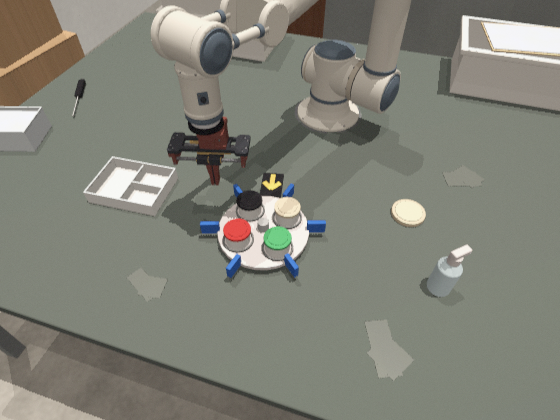

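View pics/wrist2.png

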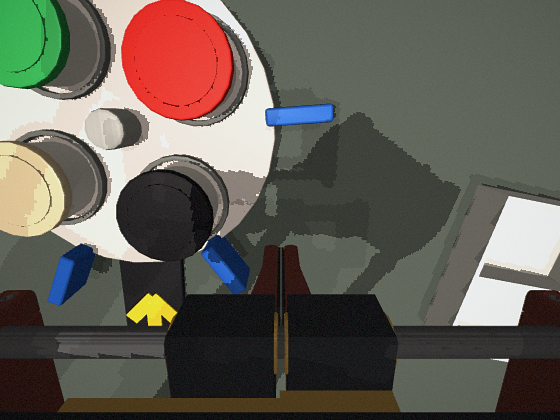

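The fingers are shut and above the gap between the fins at (225,265) and (300,115) in the wrist picture. I'll check the axis from this view before going down.

```bash
python3 - <<'E'
from h import *
print("hub",ray("wrist",(101,121),60),"arrow tip",ray("wrist",(152,292),10))
im=cv2.imread("pics/wrist2.png")[:,:,::-1].copy()
for c in blobs(im,"red",(100,0,250,130),500):
    print("red",ray("wrist",cv2.fitEllipse(c)[0],75))
print("fin tip",ray("wrist",(333,113),56), "fin root",ray("wrist",(267,117),56))
print("fin2 tip",ray("wrist",(240,288),56), "fin root",ray("wrist",(211,240),56))
E
```

```text
hub [586.39978708 -30.05204673  60.        ] arrow tip [426.54960018 -65.6796938   10.        ]
red [636.11682378 -78.52026393  75.        ]
fin tip [ 631.04121336 -180.45957226   56.        ] fin root [ 617.166584   -137.70463713   56.        ]
fin2 tip [ 482.4398664  -148.44490617   56.        ] fin root [ 517.93967278 -117.7263343    56.        ]
```

Call:
arm_command:
  rows: [1,0.1,0.2,3,0,0,0,1,0.2,0.3,6,0,0,0,1,0.2,0.3,8.5,0,0,0,1,0.2,0.3,8.5,0,0,0]

```text
time: 2.35
position: [543.2, -169.5, 31.0]
orientation: [[0.968, 0.251, -0.012], [0.251, -0.968, 0.005], [-0.01, -0.008, -1.0]]
wrist_force: [-0.0, -0.8, 0.7]
grip_width: 0.005
```

```bash
python3 - <<'E'
from h import *
rel([arc(a,140,30) for a in range(-109,-170,-5)])
E
```

```text
t 2.35 [ 543.2 -169.5   31. ] grip 0.01 F [-0.  -0.8  0.7]
[-0.6 -0.7  0.1]
[-1.6 -1.4  0.1]
[-2.5 -2.2  0.1]
[-3.4 -3.1  0.2]
[-4.1 -4.   0.2]
[-4.8 -5.1  0.2]
[-5.4 -6.1  0.2]
[-5.9 -7.2  0.2]
[-6.3 -8.4  0.2]
[-6.6 -9.6  0.2]
[ -6.8 -10.8   0.3]
[ -6.9 -12.    0.3]
[ -6.9 -13.2   0.3]
```

Call:
arm_command:
  rows: [1,-0.6,-0.7,0.1,0,0,0,1,-1.6,-1.4,0.1,0,0,0,1,-2.5,-2.2,0.1,0,0,0,1,-3.4,-3.1,0.2,0,0,0,1,-4.1,-4.0,0.2,0,0,0,1,-4.8,-5.1,0.2,0,0,0,1,-5.4,-6.1,0.2,0,0,0,1,-5.9,-7.2,0.2,0,0,0,1,-6.3,-8.4,0.2,0,0,0,1,-6.6,-9.6,0.2,0,0,0,1,-6.8,-10.8,0.2,0,0,0,1,-6.9,-12,0.2,0,0,0]

```text
time: 3.85
position: [446.0, -69.9, 30.6]
orientation: [[0.968, 0.251, -0.012], [0.251, -0.968, 0.005], [-0.01, -0.008, -1.0]]
wrist_force: [0.6, -1.3, 0.3]
grip_width: 0.007
```

```bash
cat >> h.py <<'E'
def redang(n,tag):
    im=look(n,tag); b=blobs(im,"red",ROI[n],15)
    if not b: print("no red",n); return
    c=max(b,key=cv2.contourArea); w=ray(n,cv2.fitEllipse(c)[0],74)[:2]; d=w-C
    print(n,"red",w.round(1),"r",np.hypot(*d).round(1),"ang",np.degrees(np.arctan2(d[1],d[0])).round(1),"area",cv2.contourArea(c))
E
python3 - <<'E'
from h import *
redang("side",3); redang("scene",3)
rel([arc(a,140,30) for a in range(-169,-230,-5)])
E
```

```text
side red [ 591.  -100.7] r 69.5 ang -81.8 area 225.0
scene red [ 594.8 -102.2] r 71.5 ang -78.9 area 394.5
t 3.95 [445.8 -69.4  30.5] grip 0.01 F [ 0.5 -0.4 -0.7]
[ 0.1 -1.1  0.1]
[ 0.2 -2.3  0.1]
[ 0.4 -3.5  0.1]
[ 0.8 -4.7  0.1]
[ 1.2 -5.8  0.1]
[ 1.7 -6.9  0.1]
[ 2.4 -8.   0.1]
[ 3.1 -8.9  0.1]
[ 3.9 -9.9  0.1]
[  4.8 -10.7   0.1]
[  5.7 -11.5   0.1]
[  6.7 -12.2   0.1]
[  7.8 -12.7   0.1]
```

View pics/side3.png

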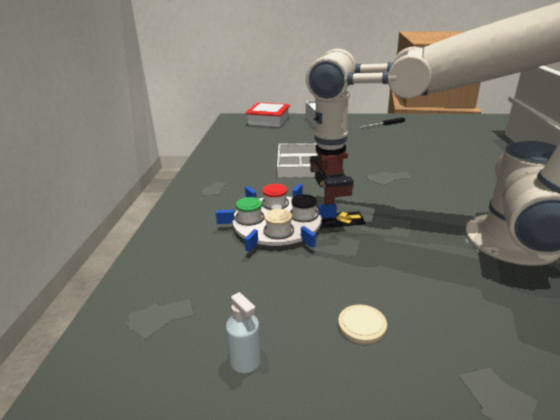

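View pics/scene3.png

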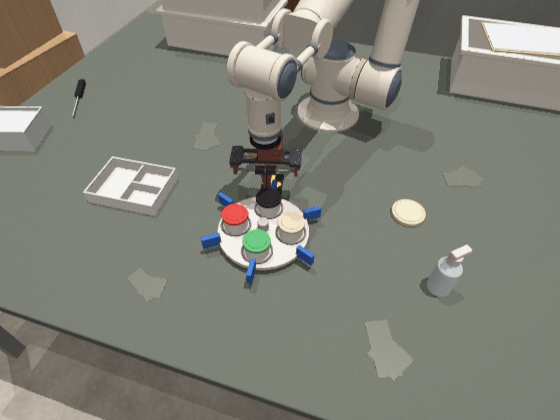

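The tray has turned about 40°. The red tub is at -80°, (236,213) in scene, and nothing else has been disturbed. I'll push on.

Call:
arm_command:
  rows: [1,0.1,-1.1,0.1,0,0,0,1,0.2,-2.3,0.1,0,0,0,1,0.4,-3.5,0.1,0,0,0,1,0.8,-4.7,0.1,0,0,0,1,1.2,-5.8,0.1,0,0,0,1,1.7,-6.9,0.1,0,0,0,1,2.4,-8.0,0.1,0,0,0,1,3.1,-8.9,0.1,0,0,0,1,3.9,-9.9,0.1,0,0,0,1,4.8,-10.7,0.1,0,0,0,1,5.7,-11.5,0.1,0,0,0,1,6.7,-12.2,0.1,0,0,0]

```text
time: 5.45
position: [480.3, 66.2, 29.8]
orientation: [[0.968, 0.252, -0.013], [0.252, -0.968, 0.006], [-0.011, -0.009, -1.0]]
wrist_force: [0.0, -0.9, 0.4]
grip_width: 0.003
```

```bash
python3 - <<'E'
from h import *
redang("side",4); redang("scene",4)
rel([arc(a,140,30) for a in range(-229,-260,-5)])
E
```

```text
side red [540.8 -70.5] r 55.7 ang -136.2 area 91.0
scene red [528.3 -74.6] r 67.8 ang -141.1 area 368.0
t 5.55 [480.5  66.7  29.8] grip 0.01 F [ 0.1  0.7 -0.5]
[ 1.  -0.5 -0. ]
[ 2.1 -1.  -0. ]
[ 3.3 -1.3 -0. ]
[ 4.5 -1.6 -0. ]
[ 5.7 -1.8 -0.1]
[ 6.9 -1.9 -0.1]
[ 8.1 -1.9 -0.1]
```

View pics/side4.png

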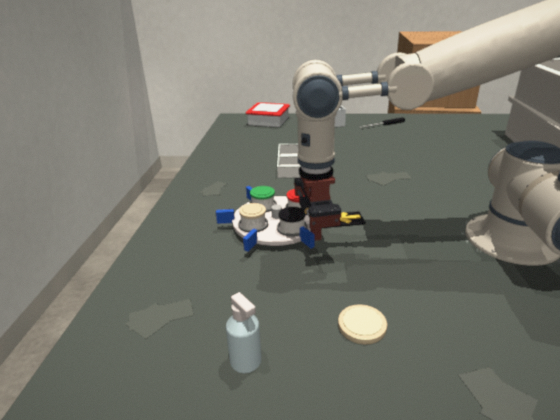

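View pics/scene4.png

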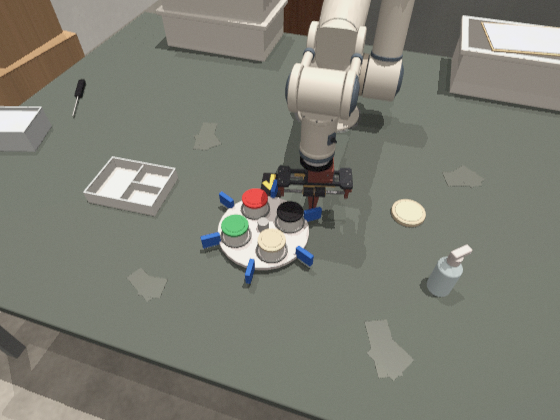

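Red is at about -141° (scene; the side view is partly hidden), so about 26° remains. I'll push about 23° and look again.

Call:
arm_command:
  rows: [1,1.0,-0.5,0,0,0,0,1,2.1,-1.0,0,0,0,0,1,3.2,-1.3,0,0,0,0,1,4.2,-1.5,0,0,0,0,1,5.0,-1.7,0,0,0,0,1,5.2,-1.7,0,0,0,0]

```text
time: 6.3
position: [526.9, 96.7, 29.3]
orientation: [[0.967, 0.253, -0.013], [0.253, -0.967, 0.007], [-0.011, -0.01, -1.0]]
wrist_force: [-1.7, 0.3, 1.6]
grip_width: 0.008
```

```bash
python3 - <<'E'
from h import *
redang("side",5); im=redang("scene",5)
for c in blobs(cv2.imread("pics/scene5.png")[:,:,::-1].copy(),"blue",ROI["scene"],15):
    m=np.array([ray("scene",q,45)[:2] for q in c]).mean(0)-C; print("fin",np.degrees(np.arctan2(m[1],m[0])).round(1),np.hypot(*m).round())
rel([arc(a,140,30) for a in (-246,-248,-250,-252,-254)])
a=cv2.imread('pics/scene5.png')[160:290,180:350]
cv2.imwrite('pics/z5.png',cv2.resize(a,None,fx=3.5,fy=3.5))
E
```

```text
side red [494.9 -51.5] r 88.3 ang -167.2 area 63.5
scene red [517. -52.] r 67.1 ang -162.7 area 366.5
fin 43.6 136.0
fin -13.8 138.0
fin 103.1 130.0
fin -72.3 133.0
fin -132.6 130.0
t 6.4 [526.7  96.5  29.4] grip 0.01 F [0.1 0.9 0.4]
[-0.3 -0.  -0.1]
[ 0.2 -0.1 -0.1]
[ 0.7 -0.1 -0.1]
[ 1.2 -0.2 -0.1]
[ 1.7 -0.2 -0.1]
```

View pics/z5.png

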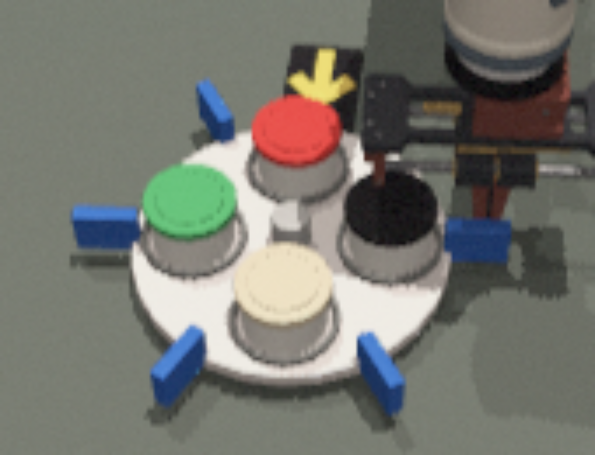

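The red lid is slightly short of the arrow (fins turned about 123° of 126.5°). One more nudge of about 4°, then back off and up.

Call:
arm_command:
  rows: [1,0.4,-0.1,0,0,0,0,1,0.9,-0.1,0,0,0,0,1,0.9,-0.1,0,0,0,0,1,0,-0.5,0,0,0,0,1,-1.5,-1.5,0,0,0,0,1,-2,-3,-2,0,0,0,1,-2,-5,-6,0,0,0,1,-2,-9,-10,0,0,0,1,-2,-14,-14,0,0,0,1,-2,-18,-17,0,0,0,1,-2,-20,-18,0,0,0,1,-2,-20,-18,0,0,0]

```text
time: 7.9
position: [458.7, 284.2, 211.3]
orientation: [[0.967, 0.255, -0.012], [0.255, -0.967, 0.007], [-0.01, -0.01, -1.0]]
wrist_force: [0.6, 0.2, -0.2]
grip_width: 0.007
```

```bash
python3 - <<'E'
from h import *
redang("side",6); redang("scene",6)
for n in("scene","side"):
  for c in blobs(cv2.imread(f"pics/{n}6.png")[:,:,::-1].copy(),"blue",ROI[n],15):
    m=np.array([ray(n,q,45)[:2] for q in c]).mean(0)-C; print(n,"fin",np.degrees(np.arctan2(m[1],m[0])).round(1),np.hypot(*m).round())
rel([])
E
```

```text
side red [512.4 -44.2] r 69.7 ang -169.9 area 242.5
scene red [515.8 -47.1] r 67.0 ang -167.0 area 366.0
scene fin 39.8 136.0
scene fin -17.8 137.0
scene fin 99.4 131.0
scene fin -76.4 134.0
scene fin 161.1 129.0
scene fin -136.8 130.0
side fin 101.5 139.0
side fin 43.2 134.0
side fin 156.7 134.0
side fin -17.4 135.0
side fin -139.5 140.0
t 8.0 [458.8 282.5 209.6] grip 0.0 F [ 0.4 -0.4 -0.1]
```

View pics/scene6.png

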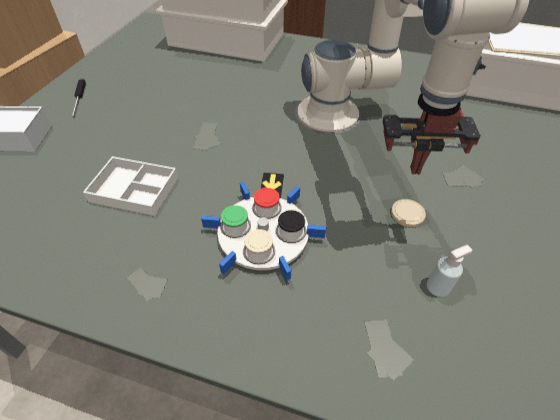

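View pics/side6.png

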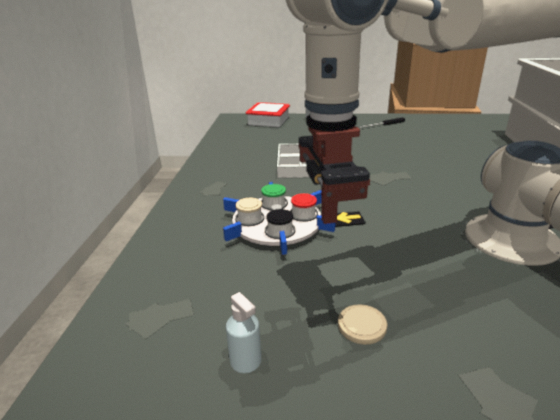

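The red lid (266,198 in scene) lines up with the arrow, at -167° and -170° in the two views against -167.3°. The tubs are seated, the bystanders are in place and the arm is clear. Handing in after one check that the tray is at rest.

```bash
python3 - <<'E'
from h import *
redang("scene",7); rel([])
env.job_done()
E
```

```text
scene red [515.7 -47.2] r 67.0 ang -166.9 area 367.5
t 8.05 [458.9 282.2 209.5] grip 0.0 F [-0.1  0.2  0.4]
the job is handed in; nothing more can be done
```

The red-lidded tub now stands at the front, lined up with the yellow arrow. I handed the job in at about 8 s of the 48 s allowed. With the fingers shut, I pushed one fin clockwise along the near side, turning the tray about 127°. I then backed off and lifted the arm clear.

- **Alignment:** red tub at -167.0° (scene view) and -169.9° (side view), against an arrow bearing of -167.3°. The views differ by about 3°, well inside the 10° tolerance. Its measured distance from the axis was 67–70 mm, against 70 mm nominal.
- **Fins:** measured in the scene view, the fins turned about 127°, which agrees with the 126.5° needed.
- **At rest:** two scene pictures taken 0.05 s apart differ by only 0.1°, within measurement noise. That gap is too short to prove the 0.02 rad/s limit.
- **Tubs and bystanders:** in the last pictures all four tubs look upright in their wells and the spray bottle, meal tray and lid look unmoved. I judged this by eye and did not measure it.
- **Contact:** the arm touched nothing at hand-in. The wrist force readings I took stayed under 3 N, close to sensor noise.

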